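# Slide a detector housing home between guide rails

## Robot

A 6-joint arm with a two-finger parallel gripper is mounted at the origin on the work surface. World frame = base frame: x ahead of the robot, y to its left, z up, the work surface at z = 0. Lengths are in m, angles in rad, forces in N, time in s.
With the tool pointing down it reaches from about 0.325 to 0.775 m from the base axis. Payload 5.5 kg.
Tool frame: the origin (TCP) lies on the mounting face of the last link; the fingertips stand 173 mm ahead of it and the grasp point (between the pads) lies 155 mm ahead of it; z points along the fingers, x is the direction in which the jaws open and shut, and the axes are right-handed (so a half turn about z gives the same grasp; the last joint's range is limited). The gripper opens to 85 mm and grips with 20 to 120 N. Pads are 22 mm wide; open, the fingers measure 114 mm over their backs; the gripper's body (76 mm by 85 mm) begins 54 mm behind the grasp point. The pads swing forward as they close: fully open they stand 13 mm farther back than shut.
Start: joints at [-1.244, 0.091, 1.231, -0, 1.82, -0.057], TCP at [0.225, -0.556, 0.405] pointing down, gripper open.
Joint ranges: [-2.87, 2.87], [-0.86, 2.18], [0.17, 2.46], [-1.51, 4.65], [0.06, 2.69], [-2.65, 2.65]. Speed limits (rad/s): [2.57, 2.57, 3.01, 3.14, 3.14, 3.14].

## Interface

Orientations are given as [roll, pitch, yaw] about the fixed x, y, z axes, in that order (R = Rz(yaw) Ry(pitch) Rx(roll)).
In Python, from cell import r gives the robot as it stands. The module is installed in compiled form; this text tells all that it offers.
- The arm moves only by the tool servo_tool, never from a script. Its argument "plan" is a list of rows, each a list of 5 numbers: the shift along the world's x, y, z scaled (see below), then the turn about the world's z scaled (see below), then the finger opening in mm, from 0 to 85.4. In form: [[dx, dy, dz, spin, jaw], ...]. A call has 1 to 10 rows; each row is the pose to reach, as a shift and turn from the pose commanded when the call began; what a row does not reach only later rows make up. The controller multiplies each number of a shift by 150 mm and each number of a turn by 60 degrees. A row lasts 1/12 s, in which the tool goes at most 41.7 mm and 7.16 degrees, less where a joint would pass 70% of its speed; a pose out of reach is approached as far as the arm can. A call with a number of a shift or a turn outside -1 to 1 is refused whole. A call with a gripper value outside its range is refused whole. The fingers move at their own pace and stop on an object; "grip_force" is the grip in N (left out, the last holds). Time passes only in rows, so rows that repeat a pose let the fingers close. It gives the time, the measured TCP pose, the force and the opening at its end, in the units of the state.
- r.get_state(): the state, without advancing time (a new reading comes with each control period).
- r.grab_frame(name): name is "side" or "top"; returns a dict with "color" (384x512x3 uint8, red, green, blue), "camera_matrix" (3x3 intrinsics, pixels), "world_from_camera" (4x4, takes a point from camera to world coordinates). Camera axes: x right, y up, looking along -z (the intrinsics and any distortion apply to the point x, -y, -z); pixel columns grow to the right and rows downward; lengths in m; the calibration is good to about 2 mm. A picture is of the moment at which its call begins. There is no depth.
- r.sign_off(): hands the job in, once; it reports no verdict.
The state is a dict: "time_s": time; "q": joint angles; "dq": joint speeds; "joint_efforts": joint torques, N m; "tool_pos": TCP position; "tcp_rot": TCP orientation; "wrist_force": force on the tool from outside, world axes, zero at the start; "torque": the same for the moment, N m; "finger_gap": finger opening in m.
Only numpy, scipy, OpenCV 4.12 (cv2) and the standard library are available. Lean on these libraries where they do the work, as an engineer would, in place of code of your own. Each camera call takes 0.05 s, during which the arm holds its last target. There are 200 camera calls.

## Task

On the optical table, push the grey detector housing with your fingertips along the table, into the lane between the two low metal guide rails and on until its front face is fully home and square against the stop block at the far end. Neither the housing nor the robot may touch either rail (they are aligned), the housing must only be pushed, never lifted or tipped, and the optics and tools standing around stay where they are. Finish with the housing at rest and the robot clear of it.

Things in the scene. Friction and masses are not known exactly. Their poses are not given: they have to be found in the camera images.
- housing: Loose grey box, 100 mm long (its x), 92 mm wide (y), 56 mm high, flat upright sides, about 0.6 kg (varies); too wide to grip. A round dark window is flush in its front (+x) face, thin black slots in its flat top. Origin: centre of its underside, z up. It starts on the table just before the open mouth of the lane, facing roughly down it, but off to one side and a little turned.
- lane: The fixed lane; its floor is the table. Origin: on the table, on the lane's centre line. x points along the lane from the open mouth (x = -90 mm) to the stop, z up. 112 mm wide between the rails' inner faces (y = -56 to +56 mm), so the centred housing has 10 mm to spare on each side. Fully home, the housing's origin is at x = +40 mm.
- stop_face (a point): Point at the foot of the stop, on the lane's centre line, in the face that the housing is pushed against: lane x = +90 mm, on the table. The stop is a fixed grey steel block 20 mm long, 112 mm wide, 30 mm high, closing the lane's far end.
- rail_left: Fixed aluminium guide rail at lane y = +56 to +72 mm, lane x = -90 to +110 mm, 200 mm long (its x), 16 mm wide, 14 mm high: anything kept above 14 mm passes over it. Origin: centre of its underside.
- rail_right: The same rail on the other side, at lane y = -56 to -72 mm. Origin: centre of its underside.
- mirror_post: Bystander: black post mount carrying a mirror, loose, base 76 x 40 mm, 142 mm tall, standing beyond the stop. Origin: centre of its underside.
- laser_post: Bystander: black post mount carrying a small tube laser, loose, base 76 x 40 mm, 170 mm tall, standing beyond the right rail (lane -y side). Origin: centre of its underside.
- lens_tube: Bystander: upright black lens tube, loose, 31 mm in diameter, 40 mm tall, standing outside the left rail (lane +y side). Origin: centre of its underside.
- hex_key: Bystander: steel L-shaped hex key lying flat, loose, 90 mm long, 5 mm thick, 33 mm wide across its short leg, outside the left rail (lane +y side). Origin: on the underside, at the middle of the long leg.
Mind the look-alikes: they are no part of the job. Of the things that look like the housing, take the one that is farthest to the robot's left at the start.

How it is judged:
By the outcome, as a careful person would: the job done as asked, in the order asked, and still so for the second after the job is handed in, with the robot touching nothing.
It also fails if it takes over 58 s, if anything falls off the work surface, if the arm or the gripper's body presses on something with over 40 N, if the wrist force passes 120 N, or if a joint passes its speed limit or range.

## Working session

There is one attempt and no reset: what is moved stays moved. The work goes in short steps, Python scripts to look and compute and a tool call to move; the robot and the scene stay as the last step left them, time stands still between calls to the robot, and variables do not carry over. Pictures are saved under pics/ and viewed, about 8 in all and at most 12, crops included, and the job is handed in when it is done.

Besides the shell and the picture viewer there is one more tool, called after "Emit:" as a command line: name --pt "numbers of a row" for each row, then --argument value for the rest. servo_tool: Moves the arm, as the interface text tells. Its arguments: {"type":"object","properties":{"plan":{"type":"array"},"grip_force":{"type":"number"}},"required":["plan"]}

```bash
mkdir -p pics
python3 - <<'E'
from cell import r
import cv2
s=r.get_state();print({k:s[k] for k in('time_s','tool_pos','tcp_rot','finger_gap')})
for n in('top','side'):
    f=r.grab_frame(n);cv2.imwrite(f'pics/{n}0.png',cv2.cvtColor(f['color'],cv2.COLOR_RGB2BGR))
    print(n,f['camera_matrix'],f['world_from_camera'],[k for k in f])
E
```

```text
{'time_s': 0.0, 'tool_pos': array([ 0.22468111, -0.55640847,  0.40357423]), 'tcp_rot': array([-3.14148794e+00,  1.89323939e-03, -1.18702610e+00]), 'finger_gap': 0.08557031023837426}
top [[423.16465562   0.         257.09098507]
 [  0.         423.16465562 195.79321112]
 [  0.           0.           1.        ]] [[ 0.02774648  0.98360949 -0.17816429  0.40497267]
 [-0.99948362  0.03018816  0.01100783  0.01065411]
 [ 0.01620586  0.17776686  0.98393918  0.84483124]
 [ 0.          0.          0.          1.        ]] ['color', 'camera_matrix', 'world_from_camera']
side [[430.19961126   0.         254.81604933]
 [  0.         430.19961126 186.96901986]
 [  0.           0.           1.        ]] [[ 0.97392168  0.14309832 -0.17606654  0.39939446]
 [-0.22682587  0.6317378  -0.74125392 -0.71142441]
 [ 0.0051557   0.76185972  0.64772154  0.65511032]
 [ 0.          0.          0.          1.        ]] ['color', 'camera_matrix', 'world_from_camera']
```

View pics/top0.png

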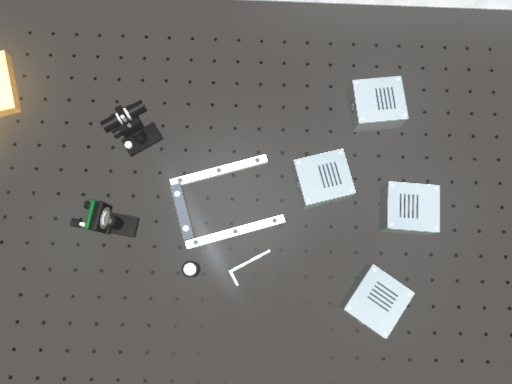

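View pics/side0.png

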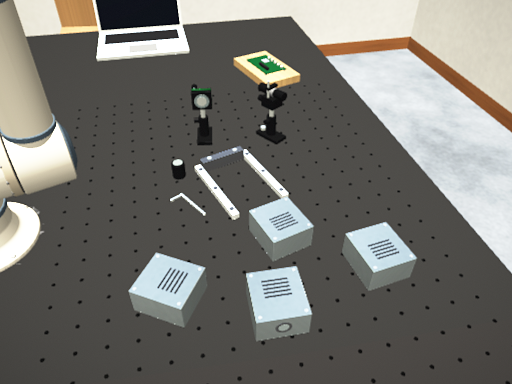

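Top view (image left is the robot's left): four grey boxes could be taken for the housing, at (325,176), (380,100), (414,207) and (380,300). The farthest left is (325,176), and it also sits right before the lane mouth. Rails run from (267,160) to (172,182) and from (284,219) to (187,243), with the stop at (182,212).

```bash
cat > h.py <<'E'
from cell import r
import cv2, numpy as np
def grab(n): return r.grab_frame(n)
def ray(f,px,z):
    K=f['camera_matrix'];T=f['world_from_camera'];px=np.atleast_2d(px).astype(float)
    d=np.c_[(px[:,0]-K[0,2])/K[0,0],-(px[:,1]-K[1,2])/K[1,1],-np.ones(len(px))]@T[:3,:3].T
    return T[:3,3]+d*((z-T[2,3])/d[:,2])[:,None]
def proj(f,P):
    T=f['world_from_camera'];K=f['camera_matrix'];c=(np.atleast_2d(P)-T[:3,3])@T[:3,:3]
    return np.c_[K[0,0]*c[:,0]/-c[:,2]+K[0,2],-K[1,1]*c[:,1]/-c[:,2]+K[1,2]]
def blobs(f,lo,box,minA=150):
    g=cv2.cvtColor(f['color'],cv2.COLOR_RGB2GRAY);m=np.zeros_like(g);x0,y0,x1,y1=box
    m[y0:y1,x0:x1]=(g[y0:y1,x0:x1]>lo)*255
    m=cv2.morphologyEx(m,cv2.MORPH_CLOSE,np.ones((7,7)))
    return [c for c in cv2.findContours(m,0,cv2.CHAIN_APPROX_NONE)[0] if cv2.contourArea(c)>minA]
def rect(f,c,z):
    P=ray(f,c[:,0,:],z)[:,:2]*1000
    (cx,cy),(w,h),a=cv2.minAreaRect(P.astype(np.float32))
    if w<h: w,h,a=h,w,a+90
    return np.round([cx,cy,w,h,a],1)
E
python3 - <<'E'
from h import *
f=grab('top')
for lo in(120,150,180):
    for c in blobs(f,lo,(160,140,360,250)):
        print(lo,cv2.boundingRect(c),'z14',rect(f,c,.014),'z56',rect(f,c,.056))
cr=cv2.resize(f['color'][130:260,150:370],None,fx=3.6,fy=3.6,interpolation=cv2.INTER_CUBIC)
cv2.imwrite('pics/crop1.png',cr[:,:,::-1])
E
```

```text
120 (169, 154, 117, 96) z14 [534.1  59.3 204.8 194.7 106.9] z56 [527.6  56.9 194.4 184.8 106.9]
120 (293, 148, 64, 62) z14 [ 596.4 -130.4  114.2  104.6  105.5] z56 [ 586.7 -123.2  108.4   99.3  105.5]
150 (169, 154, 117, 95) z14 [544.3  62.1 203.1 147.9 107.1] z56 [537.2  59.5 192.9 140.4 107.1]
150 (293, 148, 63, 58) z14 [ 600.  -132.9  106.3   98.2  105.6] z56 [ 590.1 -125.6  100.9   93.3  105.6]
180 (185, 214, 101, 35) z14 [483.8  42.8 201.8  18.2 107.2] z56 [479.8  41.2 191.6  17.2 107.2]
180 (169, 154, 99, 43) z14 [595.8  77.2 201.7  39.9 107.2] z56 [586.1  73.8 191.5  37.9 107.2]
180 (294, 148, 62, 57) z14 [ 600.1 -132.9  105.7   97.2  105.6] z56 [ 590.2 -125.7  100.3   92.3  105.6]
```

View pics/crop1.png

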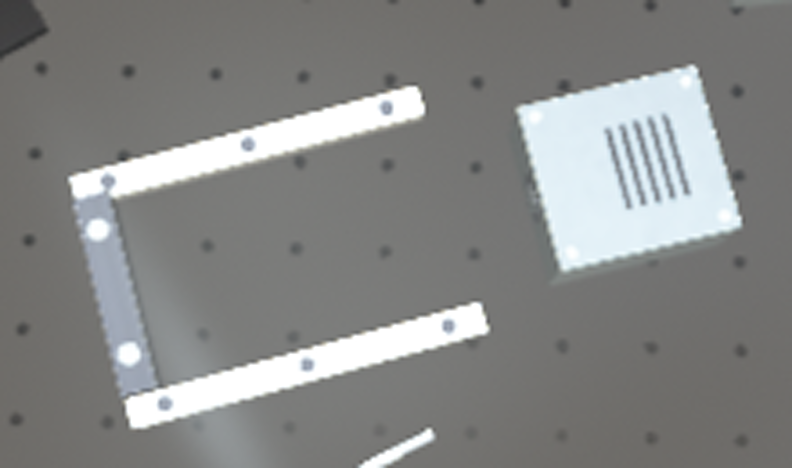

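Crop check: the chosen box is flat-topped with slots and its window edge is on the lane side, at crop (535,190). Measured in lane axes (yaw 107.2°, origin about (548,52) mm), it is at about (-182,+12) mm and turned -1.6°. The size of 100.3 x 92.3 mm matches. I'll first push it sideways with two fingers, then push from behind.

Emit:
servo_tool --pt "0.7 1 0 -0.08 55" --pt "0.7 1 0 -0.08 55" --pt "0.7 1 0 -0.08 55" --pt "0.7 1 0 -0.08 55" --pt "0.7 1 0 -0.08 55"

```text
time_s: 0.57
tool_pos: [0.3317, -0.4029, 0.4048]
tcp_rot: [-3.14, 0.001, -1.268]
wrist_force: [-0.2, -1.0, 1.1]
finger_gap: 0.0552
```

Emit:
servo_tool --pt "0.7 1 0 0 55" --pt "0.7 1 0 0 55" --pt "0.7 1 0 0 55" --pt "0.7 1 0 0 55" --pt "0.7 1 0 0 55"

```text
time_s: 0.98
tool_pos: [0.4365, -0.2526, 0.4045]
tcp_rot: [-3.14, 0.001, -1.267]
wrist_force: [1.0, -0.7, -0.3]
finger_gap: 0.055
```

Run:
```python
from h import *
f=grab('top')
# right rail: box that avoids the stop
for b in((196,140,285,195),(200,200,292,250)):
    for c in blobs(f,150,b,100): print(cv2.boundingRect(c),rect(f,c,.014))
for c in blobs(f,150,(290,140,360,215)): print('H',rect(f,c,.056))
O=np.array([547.9,52.2,0])/1000;a=np.radians(107.2);e=np.array([np.cos(a),np.sin(a),0]);n=np.array([-e[1],e[0],0]);z=np.array([0,0,.014])
print(proj(f,[O+e*x+n*y+z for x,y in((-.09,.056),(-.09,-.056),(.11,-.072),(.11,.072),(-.09,-.072),(-.09,.072))]).round(1))
```

```text
(196, 154, 72, 28) [612.9  55.6 150.2  20.5 107.1]
(200, 214, 86, 32) [487.9  29.4 173.7  19.4 107.5]
H [ 590.1 -125.5  100.7   93.1  105.6]
[[282.7 213.6]
 [267.2 160.8]
 [169.1 179. ]
 [186.4 248.7]
 [265.1 153.5]
 [284.9 221.4]]
```

Emit:
servo_tool --pt "0.49 0.68 -0.2 0 55" --pt "0.49 0.68 -0.4 0 55" --pt "0.49 0.68 -0.6 0 55" --pt "0.49 0.68 -0.6 0 55" --pt "0.49 0.68 -0.6 0 55" --pt "0.49 0.68 -0.6 0 55"

```text
time_s: 1.53
tool_pos: [0.508, -0.1537, 0.3121]
tcp_rot: [3.137, 0.003, -1.269]
wrist_force: [-0.1, -0.8, -0.0]
finger_gap: 0.0549
```

Emit:
servo_tool --pt "0 0 -0.2 0 55" --pt "0 0 -0.4 0 55" --pt "0 0 -0.6 0 55" --pt "0 0 -0.72 0 55" --pt "0 0 -0.78 0 55" --pt "0 0 -0.78 0 55"

```text
time_s: 2.03
tool_pos: [0.5075, -0.1554, 0.1967]
tcp_rot: [3.14, 0.001, -1.272]
wrist_force: [0.3, 0.1, 0.0]
finger_gap: 0.0549
```

Run:
```python
from h import *
s=r.get_state();print(s['tool_pos'],s['tcp_rot'],s['wrist_force'])
f=grab('side')
cv2.imwrite('pics/side1.png',cv2.resize(f['color'][120:320,120:360],None,fx=3,fy=3)[:,:,::-1])
```

```text
[ 0.50749111 -0.15536982  0.19673987] [ 3.13965961e+00  1.01405205e-03 -1.27224310e+00] [0.27777478 0.1282896  0.04884521]
```

View pics/side1.png

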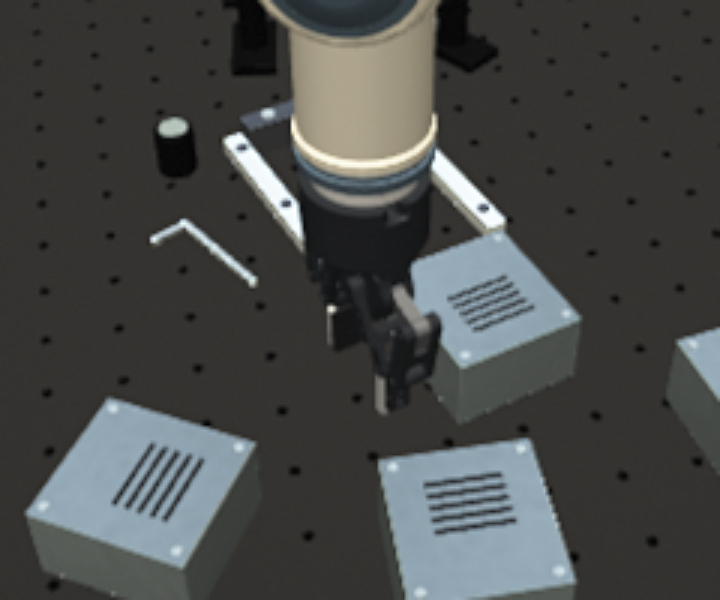

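Side view: the open fingers stand low beside the housing at crop (330-440,300-410), clear of everything else. Now the sideways push.

Emit:
servo_tool --pt "0.05 0.025 0 0 55" --pt "0.1 0.045 0 0 55" --pt "0.14 0.06 0 0 55" --pt "0.16 0.065 0 0 55" --pt "0.17 0.07 0 0 55"

```text
time_s: 2.5
tool_pos: [0.5346, -0.1435, 0.1984]
tcp_rot: [-3.141, -0.001, -1.27]
wrist_force: [-1.4, -1.4, 1.6]
finger_gap: 0.0546
```

Emit:
servo_tool --pt "0.01 0.003 0 0 55" --pt "0.02 0.006 0 0 55" --pt "0.03 0.009 0 0 55" --pt "0.04 0.012 0 0 55" --pt "0.05 0.015 0 0 55" --pt "0.06 0.018 0 0 55" --pt "0.065 0.02 0 0 55" --pt "0.065 0.02 0 0 55"

```text
time_s: 3.17
tool_pos: [0.5429, -0.1415, 0.1981]
tcp_rot: [3.139, -0.001, -1.271]
wrist_force: [-5.9, -2.6, 4.3]
finger_gap: 0.0551
```

```bash
cat >> h.py <<'E'
a=np.radians(107.2);e=np.array([np.cos(a),np.sin(a)]);n=np.array([-e[1],e[0]]);O=np.array([547,52.])
def lane(p): p=np.asarray(p)[:2]-O; return np.round([p@e,p@n],1)
def tcp():
    s=r.get_state(); print('t',round(s['time_s'],2),'tcp',lane(s['tool_pos']*1000),s['tool_pos'].round(4),'yaw',np.degrees(s['tcp_rot'][2]).round(2),'F',s['wrist_force'].round(1))
E
python3 - <<'E'
from h import *
tcp()
f=grab('top')
cv2.imwrite('pics/top1.png',cv2.resize(f['color'][110:270,150:390],None,fx=3.2,fy=3.2)[:,:,::-1])
for c in blobs(f,150,(290,140,370,225)): q=rect(f,c,.056);print(q,lane(q))
E
```

```text
t 3.17 tcp [-183.6   61.2] [ 0.5429 -0.1415  0.1981] yaw -72.84 F [-5.9 -2.6  4.3]
[ 581.  -151.7  170.3  119.6  178.9] [-204.6   27.8]
```

View pics/top1.png

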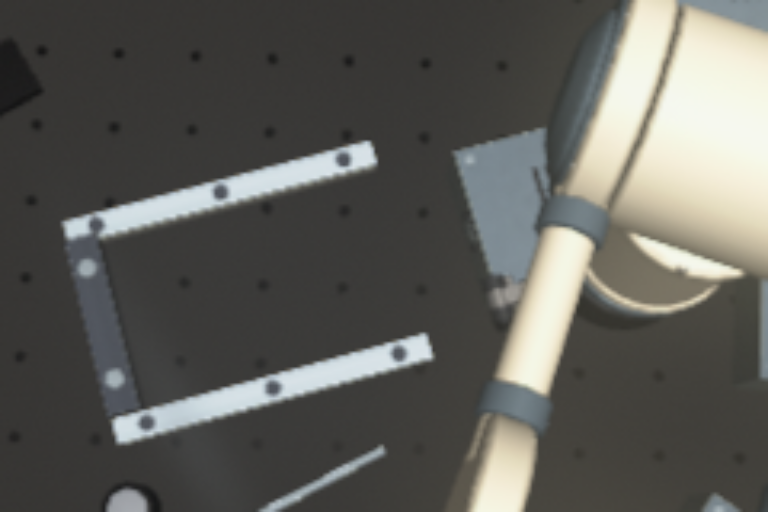

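The arm hides part of the housing; its front-left corner is at crop (457,152) and a finger is in contact at (505,295). A reaction of 6 N confirms contact. Next: finish the last few mm, back off, and move behind it.

Emit:
servo_tool --pt "0.01 0.003 0 0 55" --pt "0.02 0.006 0 0 55" --pt "0.03 0.009 0 0 55" --pt "0.033 0.01 0 0 55" --pt "0.033 0.01 0 0 55"

```text
time_s: 3.63
tool_pos: [0.5478, -0.1399, 0.1981]
tcp_rot: [3.139, -0.0, -1.271]
wrist_force: [-6.5, -3.2, 4.8]
finger_gap: 0.055
```

Emit:
servo_tool --pt "-0.05 -0.015 0 0 55" --pt "-0.2 -0.06 0 0 55" --pt "-0.2 -0.06 0.3 0 55" --pt "-0.2 -0.06 0.6 0.1 55" --pt "-0.2 -0.06 0.8 0.2 55" --pt "-0.2 -0.06 0.8 0.3 55"

```text
time_s: 4.13
tool_pos: [0.5188, -0.1487, 0.3273]
tcp_rot: [-3.133, -0.011, -0.951]
wrist_force: [1.1, -0.5, 2.2]
finger_gap: 0.055
```

Emit:
servo_tool --pt "0 -0.25 0 0.12 55" --pt "0 -0.5 0 0.24 55" --pt "0 -0.75 0 0.36 55" --pt "0 -1 0 0.48 55" --pt "0 -1 0 0.6 55" --pt "0 -1 0 0.7 55" --pt "0 -1 0 0.8 55"

```text
time_s: 4.72
tool_pos: [0.5179, -0.2993, 0.3171]
tcp_rot: [-3.141, 0.001, -0.115]
wrist_force: [-1.1, 0.2, -0.4]
finger_gap: 0.0551
```

Run:
```python
from h import *
tcp()
f=grab('top')
cv2.imwrite('pics/top2.png',f['color'][:,:,::-1])
for lo in (120,150):
  for c in blobs(f,lo,(290,130,370,225)): q=rect(f,c,.056);print(q,lane(q))
```

```text
t 4.72 tcp [-327.   131.7] [ 0.5179 -0.2993  0.3171] yaw -6.56 F [-1.1  0.2 -0.4]
[ 601.6 -121.3  100.    92.3  107.1] [-181.7   -0.9]
[ 602.  -120.9   96.8   90.3  107.1] [-181.4   -1.4]
```

View pics/top2.png

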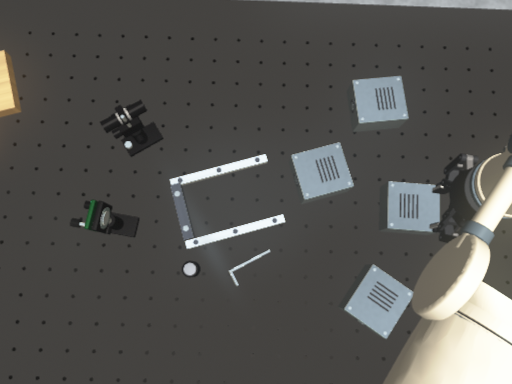

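The side push worked: the housing is at lane (-182,-1) and square to within 0.1°. Bystanders are unmoved. Next I check the room behind it for the fingers.

Run:
```python
from h import *
f=grab('top')
for x,y in((355,123),(358,131),(407,130),(388,183),(386,231),(387,234)): print((x,y),'z0',lane(ray(f,(x,y),0)[0]*1000),'z56',lane(ray(f,(x,y),.056)[0]*1000))
for x in(-265,-262): print(O+e*x)
```

```text
(355, 123) z0 [-292.1  -90.4] z56 [-272.5  -74.6]
(358, 131) z0 [-292.7  -72. ] z56 [-273.1  -57.4]
(407, 130) z0 [-393.1  -46.8] z56 [-366.9  -33.9]
(388, 183) z0 [-317.7   50.4] z56 [-296.5   56.8]
(386, 231) z0 [-282.1  142.7] z56 [-263.2  143.1]
(387, 234) z0 [-282.1  149. ] z56 [-263.2  148.9]
[ 625.36263326 -201.14876596]
[ 624.47550911 -198.28293088]
```

Emit:
servo_tool --pt "0.18 0.17 0 0.1 55" --pt "0.36 0.33 0 0.2 55" --pt "0.54 0.5 0 0.3 55" --pt "0.716 0.668 0 0.398 55" --pt "0.716 0.668 0 0.398 55" --pt "0.716 0.668 0 0.398 55"

```text
time_s: 5.32
tool_pos: [0.6267, -0.1962, 0.317]
tcp_rot: [-3.141, 0.001, 0.298]
wrist_force: [0.2, 0.5, -0.5]
finger_gap: 0.0548
```

Run:
```python
from h import *
tcp()
```

```text
t 5.32 tcp [-260.7   -2.8] [ 0.6267 -0.1962  0.317 ] yaw 17.08 F [ 0.2  0.5 -0.5]
```

Emit:
servo_tool --pt "-0.007 -0.018 0 0 55" --pt "-0.007 -0.018 -0.2 0 55" --pt "-0.007 -0.018 -0.4 0 55" --pt "-0.007 -0.018 -0.6 0 55" --pt "-0.007 -0.018 -0.74 0 55" --pt "-0.007 -0.018 -0.79 0 55" --pt "-0.007 -0.018 -0.79 0 55"

```text
time_s: 5.9
tool_pos: [0.6232, -0.2018, 0.1965]
tcp_rot: [-3.139, 0.004, 0.295]
wrist_force: [-0.1, -0.2, 0.1]
finger_gap: 0.0551
```

Run:
```python
from h import *
tcp()
```

```text
t 5.9 tcp [-265.     2.3] [ 0.6232 -0.2018  0.1965] yaw 16.89 F [-0.1 -0.2  0.1]
```

Emit:
servo_tool --pt "-0.015 0.048 0 0 55" --pt "-0.027 0.086 0 0 55" --pt "-0.037 0.12 0 0 55" --pt "-0.047 0.153 0 0 55" --pt "-0.059 0.191 0 0 55" --pt "-0.071 0.229 0 0 55" --pt "-0.083 0.267 0 0 55" --pt "-0.094 0.305 0 0 55" --pt "-0.1 0.324 0 0 55" --pt "-0.1 0.324 0 0 55"

```text
time_s: 6.73
tool_pos: [0.6102, -0.1521, 0.2017]
tcp_rot: [3.138, -0.003, 0.298]
wrist_force: [1.0, -3.2, 3.3]
finger_gap: 0.055
```

Run:
```python
from h import *
tcp()
f=grab('top')
g=grab('side')
a_=cv2.resize(f['color'][110:270,150:350],(400,320));b_=cv2.resize(g['color'][120:280,160:360],(400,320))
cv2.imwrite('pics/p3.png',np.hstack([a_,b_])[:,:,::-1])
```

```text
t 6.73 tcp [-213.7   -0. ] [ 0.6102 -0.1521  0.2017] yaw 17.09 F [ 1.  -3.2  3.3]
```

View pics/p3.png

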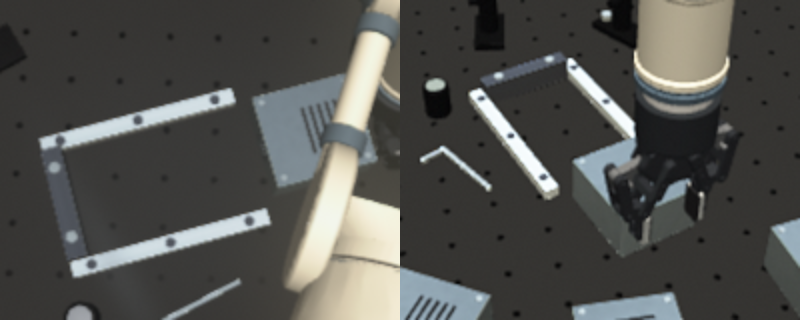

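Both fingers push flat on the back face. The front edge is at crop (253,98)-(278,188), and the box looks centred on the mouth. I'll fit that front edge numerically.

```bash
cat >> h.py <<'E'
def corners(f,pts,k=9):
    g=cv2.cvtColor(f['color'],cv2.COLOR_RGB2GRAY)
    p=np.float32(pts).reshape(-1,1,2)
    p=cv2.cornerSubPix(g,p.copy(),(4,4),(-1,-1),(3,30,.01))[:,0]
    L=np.array([lane(q) for q in ray(f,p,.056)*1000]);d=L[0]-L[1]  # p0: right(-y) front corner, p1: left(+y)
    print(p.round(1).tolist(),'lane',L.tolist(),'width',np.hypot(*d).round(1),'front x,y',L.mean(0).round(1),'yaw',np.degrees(np.arctan2(d[0],-d[1])).round(2))
E
python3 - <<'E'
from h import *
f=grab('top'); corners(f,[(276.5,159),(289,204)])
E
```

```text
[[275.70001220703125, 158.8000030517578], [288.6000061035156, 203.1999969482422]] lane [[-102.2, -46.1], [-101.8, 43.6]] width 89.7 front x,y [-102.    -1.2] yaw -0.26
```

Emit:
servo_tool --pt "-0.01 0.032 0 0 55" --pt "-0.025 0.08 0 0 55" --pt "-0.04 0.129 0 0 55" --pt "-0.055 0.178 0 0 55" --pt "-0.07 0.226 0 0 55" --pt "-0.085 0.275 0 0 55" --pt "-0.1 0.323 0 0 55" --pt "-0.115 0.372 0 0 55" --pt "-0.13 0.42 0 0 55" --pt "-0.138 0.446 0 0 55"

```text
time_s: 7.72
tool_pos: [0.5893, -0.0856, 0.2004]
tcp_rot: [3.139, -0.002, 0.298]
wrist_force: [2.9, -6.3, 4.7]
finger_gap: 0.0552
```

Run:
```python
from h import *
tcp()
f=grab('top')
p=proj(f,[np.r_[(O+e*x+n*y)/1000,.056] for x,y in((-34,-47),(-34,45))]);print(p)
corners(f,p)
cv2.imwrite('pics/p4.png',cv2.resize(f['color'][110:270,150:350],(800,640))[:600,:,::-1])
```

```text
t 7.72 tcp [-144.     0.3] [ 0.5893 -0.0856  0.2004] yaw 17.05 F [ 2.9 -6.3  4.7]
[[241.40054234 167.50762202]
 [254.26230863 213.37419793]]
[[240.10000610351562, 168.1999969482422], [253.3000030517578, 212.8000030517578]] lane [[-31.2, -46.4], [-32.6, 43.4]] width 89.8 front x,y [-31.9  -1.5] yaw 0.89
```

View pics/p4.png

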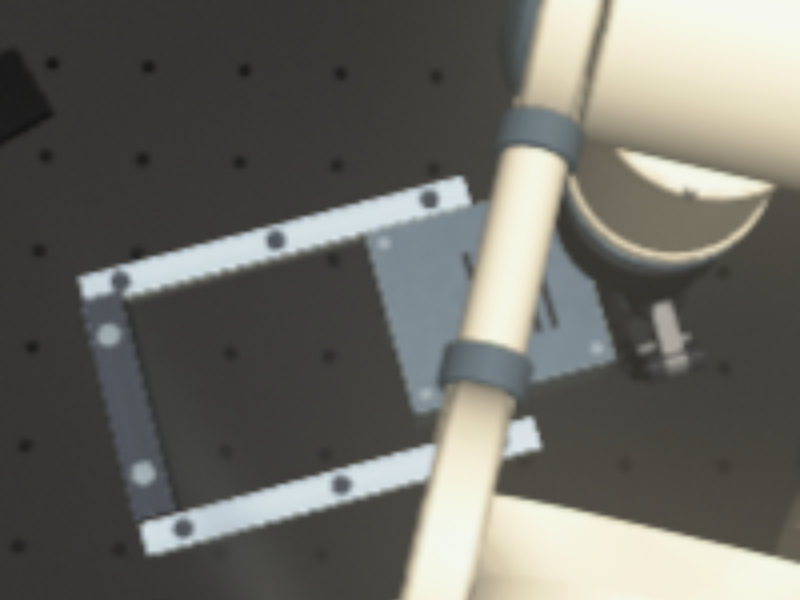

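The housing is in the lane at y ≈ -1.5 mm by the 56 mm plane; the 14 mm shift of its top towards the right rail is parallax. No contact force. Continuing straight.

Emit:
servo_tool --pt "-0.01 0.032 0 0 55" --pt "-0.025 0.08 0 0 55" --pt "-0.04 0.129 0 0 55" --pt "-0.055 0.178 0 0 55" --pt "-0.07 0.226 0 0 55" --pt "-0.085 0.275 0 0 55" --pt "-0.1 0.323 0 0 55" --pt "-0.115 0.372 0 0 55" --pt "-0.13 0.42 0 0 55" --pt "-0.138 0.446 0 0 55"

```text
time_s: 8.6
tool_pos: [0.5685, -0.0187, 0.2002]
tcp_rot: [3.139, -0.001, 0.298]
wrist_force: [1.5, -6.6, 4.3]
finger_gap: 0.0549
```

Run:
```python
from h import *
tcp()
f=grab('top')
p=proj(f,[np.r_[(O+e*x+n*y)/1000,.056] for x,y in((38,-46.5),(38,43.5))])
corners(f,p)
g=grab('side')
a_=cv2.resize(f['color'][130:260,150:280],(400,400));b_=cv2.resize(g['color'][120:240,170:290],(400,400))
cv2.imwrite('pics/p5.png',np.hstack([a_,b_])[:,:,::-1])
```

```text
t 8.6 tcp [-73.9   0.3] [ 0.5685 -0.0187  0.2002] yaw 17.05 F [ 1.5 -6.6  4.3]
[[204.8000030517578, 177.60000610351562], [217.0, 222.8000030517578]] lane [[38.4, -46.5], [38.0, 43.5]] width 90.0 front x,y [38.2 -1.5] yaw 0.25
```

View pics/p5.png

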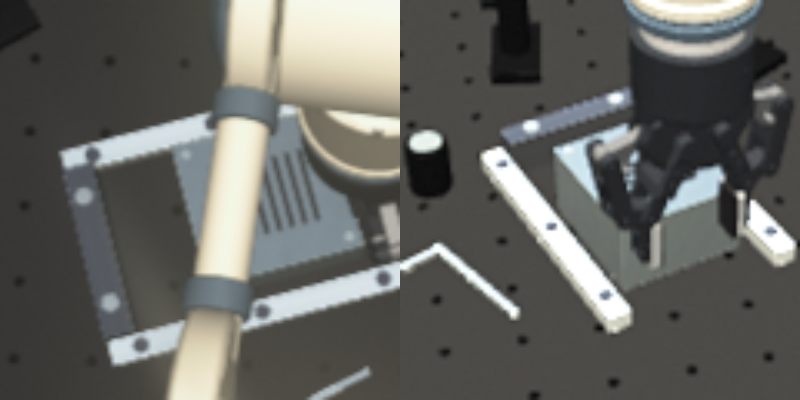

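Housing square and centred in the lane, with clear gaps on both sides and its front edge at lane x = 38. About 52 mm remain: 45 mm now, then slowly to the stop.

Emit:
servo_tool --pt "-0.01 0.032 0 0 55" --pt "-0.022 0.07 0 0 55" --pt "-0.034 0.108 0 0 55" --pt "-0.046 0.147 0 0 55" --pt "-0.056 0.181 0 0 55" --pt "-0.066 0.213 0 0 55" --pt "-0.075 0.242 0 0 55" --pt "-0.082 0.265 0 0 55" --pt "-0.087 0.281 0 0 55" --pt "-0.089 0.287 0 0 55"

```text
time_s: 9.53
tool_pos: [0.5552, 0.024, 0.1997]
tcp_rot: [3.14, -0.0, 0.297]
wrist_force: [3.0, -6.5, 5.7]
finger_gap: 0.0553
```

Emit:
servo_tool --pt "-0.002 0.007 0 0 55" --pt "-0.004 0.014 0 0 55" --pt "-0.006 0.02 0 0 55" --pt "-0.008 0.026 0 0 55" --pt "-0.01 0.032 0 0 55" --pt "-0.012 0.038 0 0 55" --pt "-0.012 0.038 0 0 55"

```text
time_s: 10.12
tool_pos: [0.5535, 0.0296, 0.1997]
tcp_rot: [3.14, -0.001, 0.297]
wrist_force: [1.2, -6.8, 4.3]
finger_gap: 0.0548
```

Run:
```python
from h import *
tcp()
f=grab('top')
corners(f,proj(f,[np.r_[(O+e*x+n*y)/1000,.056] for x,y in((88,-46.5),(88,43.5))]))
```

```text
t 10.12 tcp [-23.4   0.5] [0.5535 0.0296 0.1997] yaw 17.03 F [ 1.2 -6.8  4.3]
[[180.60000610351562, 184.8000030517578], [190.89999389648438, 229.89999389648438]] lane [[86.1, -45.0], [88.0, 43.5]] width 88.5 front x,y [87.  -0.8] yaw -1.23
```

No stop contact yet (force still about 7 N). Edging on in small steps.

Emit:
servo_tool --pt "-0.001 0.004 0 0 55" --pt "-0.002 0.008 0 0 55" --pt "-0.003 0.011 0 0 55" --pt "-0.004 0.013 0 0 55" --pt "-0.004 0.013 0 0 55"

```text
time_s: 10.58
tool_pos: [0.5531, 0.0305, 0.1998]
tcp_rot: [3.137, -0.001, 0.297]
wrist_force: [2.6, -11.2, 4.3]
finger_gap: 0.0549
```

Emit:
servo_tool --pt "-0.001 0.004 0 0 55" --pt "-0.002 0.008 0 0 55" --pt "-0.003 0.01 0 0 55" --pt "-0.003 0.01 0 0 55"

```text
time_s: 10.92
tool_pos: [0.553, 0.031, 0.1998]
tcp_rot: [3.134, -0.001, 0.296]
wrist_force: [6.6, -16.4, 2.3]
finger_gap: 0.0553
```

Emit:
servo_tool --pt "-0.001 0.004 0 0 55" --pt "-0.003 0.009 0 0 55" --pt "-0.004 0.013 0 0 55" --pt "-0.004 0.013 0 0 55" --pt "-0.004 0.013 0 0 55"

```text
time_s: 11.33
tool_pos: [0.5528, 0.0317, 0.2001]
tcp_rot: [3.131, -0.001, 0.296]
wrist_force: [7.9, -21.7, 2.0]
finger_gap: 0.055
```

Emit:
servo_tool --pt "0.01 -0.032 0 0 55" --pt "0.03 -0.1 0 0 55" --pt "0.06 -0.2 0 0 55" --pt "0.06 -0.2 0.2 0 55" --pt "0.06 -0.2 0.5 0 55" --pt "0.06 -0.2 0.8 0 55" --pt "0.06 -0.2 0.8 0 55"

```text
time_s: 11.92
tool_pos: [0.5612, 0.0057, 0.3271]
tcp_rot: [3.14, -0.009, 0.298]
wrist_force: [1.5, 0.2, 1.6]
finger_gap: 0.0551
```

Emit:
servo_tool --pt "0 -0.25 0 0 55" --pt "0 -0.5 0 0 55" --pt "0 -0.75 0 0 55" --pt "0 -1 0 0 55" --pt "0 -1 0 0 55" --pt "0 -1 0 0 55"

```text
time_s: 12.42
tool_pos: [0.5602, -0.1459, 0.3178]
tcp_rot: [-3.139, 0.002, 0.295]
wrist_force: [0.6, 0.5, -0.7]
finger_gap: 0.0547
```

Run:
```python
from h import *
tcp()
f=grab('top');g=grab('side')
corners(f,proj(f,[np.r_[(O+e*x+n*y)/1000,.056] for x,y in((90,-46),(90,44))]))
a_=cv2.resize(f['color'][130:260,150:280],(400,400));b_=cv2.resize(g['color'][110:230,160:280],(400,400))
cv2.imwrite('pics/p6.png',np.hstack([a_,b_])[:,:,::-1])
```

```text
t 12.42 tcp [-193.    45.9] [ 0.5602 -0.1459  0.3178] yaw 16.9 F [ 0.6  0.5 -0.7]
[[178.5, 184.8000030517578], [189.1999969482422, 228.10000610351562]] lane [[90.0, -46.0], [90.2, 39.3]] width 85.3 front x,y [90.1 -3.4] yaw -0.13
```

View pics/p6.png

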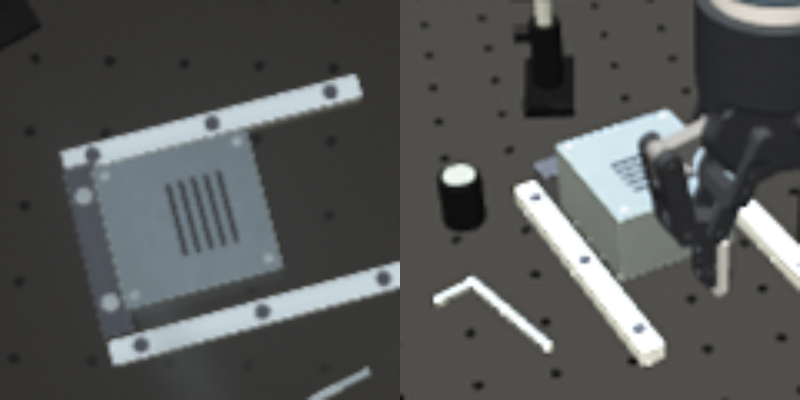

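Housing home against the stop: the front edge is on the stop line, with gaps to both rails. One check of the rear edge for squareness.

Run:
```python
from h import *
f=grab('top');corners(f,[(230.6,173.2),(242,217.1)]);tcp()
m=f['color'].mean(2);p=[]
s=[lane(q) for q in ray(f,np.array([(200.5-0,0)]),.056)]
# back-edge points by the steepest grey drop along lane rays on the top plane
L=[]
for y in range(-36,37,4):
    xs=np.arange(-25,10,.5);q=proj(f,[np.r_[(O+e*x+n*y)/1000,.056] for x in xs]).astype(np.float32)
    v=cv2.remap(f['color'].mean(2).astype(np.float32),q[:,0].reshape(1,-1),q[:,1].reshape(1,-1),1)[0]
    L.append((y,xs[np.argmax(np.gradient(cv2.GaussianBlur(v.reshape(1,-1),(9,1),2)[0]))]))
L=np.array(L);k=np.polyfit(L[:,0],L[:,1],1);print('back x',k[1].round(2),'yaw',-np.degrees(np.arctan(k[0])).round(2),'res',(L[:,1]-np.polyval(k,L[:,0])).round(1))
```

```text
[[229.6999969482422, 170.89999389648438], [241.60000610351562, 215.89999389648438]] lane [[-10.8, -46.5], [-9.8, 43.3]] width 89.8 front x,y [-10.3  -1.6] yaw -0.64
t 12.57 tcp [-190.6   44.8] [ 0.5606 -0.1433  0.3186] yaw 17.14 F [ 0.1  0.4 -0.5]
back x -10.34 yaw -0.19 res [-0.5  0.4 -0.6  0.4 -0.1  0.4 -0.1  0.4 -0.1  0.3  0.3 -0.7  0.3 -0.7
  0.3 -0.2  0.2 -0.3  0.2]
```

The back edge is at lane x = -10.3 (ideal -10) and the yaw is -0.2°, so the housing is home and square. Handing in.

```bash
python3 -c "
from cell import r
print(r.sign_off())"
```

```text
the job is handed in; nothing more can be done
None
```

The housing is fully home against the stop and square to it, and I handed the job in at about 12.6 s. I took the leftmost of the four grey boxes, pushed it about 13 mm sideways with two fingertips to centre and square it, then pushed it from behind down the lane. At the stop the force rose to about 23 N while the arm stalled. I then backed off, lifted and moved clear.

**Position:** the last image check puts the front edge at lane x = +90.1 mm and the rear edge at -10.3 mm. Those should be +90 and -10.

**Squareness:** the straight-line fit to the rear edge gives a yaw of -0.2°. The coarser corner-based readings disagreed, at -0.1° from the front corners and -0.6° from the rear. The front-left corner reading was poor: it gave a width of 85 mm instead of 92, so I did not use it for the sideways position.

**Rails and bystanders:** the housing sits about 1.5 mm off the centre line, with visible gaps to both rails. The pushing force stayed near 7 N until the stop, with no sign of touching a rail. I compared bystander positions only by eye: none had moved after the sideways push. The last crops show the lens tube and hex key in place, but not all of the posts or the other boxes.

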